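# Fetch the sharpening steel out from under the trays of a cutlery box

## Task

The sharpening steel lies in the bottom of the bamboo cutlery box, under its two lift-out trays, with its handle at the end farther from you. Take out the tray above the handle and stack it squarely on the other tray, edges in line, and leave that pile where it is; the steel is longer than the gap you have opened, so take it by the handle, raise that end and draw it out at a slant from under the pile without disturbing the trays. Finish while still holding the steel: hold it still and roughly level in the air, a good 10 cm above the stacked trays, for the cook to take, and leave the things round about alone.

Things in the scene. Friction and masses are not known exactly. Their poses are not given: they have to be found in the camera images.
- cutlery_box: bamboo box, fixed, 290 (x) x 168 (y) x 56 high; origin: centre of its underside. Walls 9, floor 6 thick (inside 272 x 150). Ledges 7 wide inside both long walls, tops 50 above the worktop; rim 6 higher. The trays lie end to end on them, centres x = +68, -68, about 1 play. +x end is far from the robot. With the +x tray gone a gap 136 x 136 is open to the floor
- green_tray_grip (a point): centre (half-way up) of the loose pale green plastic tray, 134 (x, along the box) x 147 (y) x 24 high, 0.14 kg, empty: floor 3, walls 4 thick; a middle bar 12 thick in y runs along x, as high as the walls: pinch it across y (63 of free floor each side). Flat underneath; stacked trays have centres 24 apart in height. At either end of the box. z up
- grey_tray_grip (a point): the same point of the grey plastic tray, which is otherwise the same as the green one and lies at the other end of the box
- steel_handle (a point): middle of the steel's handle, on its axis: navy handle 118 long, 18 wide, 13 thick, then a rod of 6 diameter, 99 long; 217 in all; 0.07 to 0.16 kg, balance point 13 from here towards the rod. x axis along the steel, rod to handle (at the start nearly the box's x); z up while it lies on the box floor, this point 6.5 above that floor
- steel_end (a point): butt end of the steel's handle, on its axis, 58 from steel_handle; same axes
- steel_tip (a point): tip of the steel's rod, on its axis, 158 from steel_handle the other way; same axes. At the start it lies some 85 to 100 under the tray that stays
- onion: brown onion, about 75 wide and 77 high, bystander to the right of the box; origin under its centre
- garlic: garlic bulb, 56 wide and high, bystander to the right of the box; origin under its centre
- salt_shaker: blue-capped salt shaker, 67 wide and 136 high, bystander to the left of the box; origin under its centre
- tumbler: small white measuring cup with a green rim, 44 wide and 52 high, bystander to the left of the box; origin under its centre

How it is judged:
By the outcome, as a careful person would: the job done as asked, in the order asked, and still so for the second after the job is handed in, while the arm keeps its last pose, push and grip.
It also fails if it takes over 53 s, if anything falls off the work surface, if the arm or the gripper's body presses on something with over 40 N, if the wrist force passes 120 N, or if a joint passes its speed limit or range.

## Robot

A 6-joint arm with a two-finger parallel gripper is mounted at the origin on a cart in front of the work surface, level with it; the furniture and walls round the work are solid. World frame = base frame: x ahead of the robot, y to its left, z up, the work surface at z = 0. Lengths are in mm, angles in rad, forces in N, time in s.
With the tool pointing down it reaches from about 400 to 825 mm from the base axis. Payload 7 kg.
Tool frame: the origin (TCP) lies at the very end of the fingers, on their centre line; the grasp point (between the pads) lies 19 mm behind it; z points along the fingers, y is the line along which they close (so a half turn about z gives the same grasp; the last joint's range is limited). The gripper opens to 88 mm and grips with 3 to 60 N. Pads are 19 mm wide; open, the fingers measure 130 mm over their backs; the gripper's body (78 mm by 193 mm) begins 47 mm behind the grasp point.
Start: joints at [-0.981, 0.359, 0.012, 0, -1.224, -0.288], TCP at [200.61, -644.477, 205.061] pointing down, gripper open.
Joint ranges: [-3.07, 3.07], [-1.43, 2.12], [-1.02, 1.25], [-3.03, 1.67], [-3.05, -0], [-3.03, 3.03]. Speed limits (rad/s): [2.39, 2.39, 3.01, 3.14, 3.14, 3.14].

## Interface

Orientations are given as a unit quaternion [x, y, z, w].
In Python, from station import r, eyes, workorder gives the robot as it stands.
- The arm moves only by the shell command python3 -m handwheel 'ROWS'. ROWS is text: rows parted by semicolons, each of 7 numbers parted by spaces: the gripper command: -1 is fully open, 1 is shut, values between are in proportion, then the shift along the tool's x, y, z as a fraction of full scale, then the turn, a rotation vector about the tool's x, y, z as a fraction of full scale. In form: gripper x y z rx ry rz; .... A call has 1 to 10 rows; each row is the pose to reach, as a shift and turn from the pose commanded when the call began, along the tool's axes at that moment; what a row does not reach only later rows make up. Full scale, the value 1, is 20 cm for a shift and pi/2 rad for a turn. A row lasts 1/10 s, in which the tool goes at most 50 mm and 8.59 degrees, less where a joint would pass 70% of its speed; a pose out of reach is approached as far as the arm can. A call with a number of a shift or a turn outside -1 to 1 is refused whole. A call with a gripper value outside its range is refused whole. The fingers move at their own pace and stop on an object; the grip force is fixed at half the most. Time passes only in rows, so rows that repeat a pose let the fingers close. It gives the time, the measured TCP pose, the force, the opening and the grip force at its end, in the units of the state.
- r.state(): the state, without advancing time (a new reading comes with each control period).
- eyes.snapshot(name): name is "scene" or "top"; returns the picture (400x640x3 uint8, blue, green, red); there is no depth.
- eyes.camera_info(name): a dict with "mtx" (3x3 intrinsics, pixels), "xyz" and "rotation" of the camera in the world. Camera axes: x right, y up, looking along -z (the intrinsics and any distortion apply to the point x, -y, -z); pixel columns grow to the right and rows downward; lengths in mm; the calibration is good to about 2 mm. A picture is of the moment at which its call begins. camera_info takes no time and is no camera call.
- workorder.sign_off(): hands the job in; it is judged then, once.
The state is a dict: "time": time; "qpos": joint angles; "qvel": joint speeds; "tau": joint torques, N m; "tcp_pos": TCP position; "tool_rot": TCP orientation; "force": force on the tool from outside, world axes, zero at the start; "torque": the same for the moment, N m; "width": finger opening in mm; "finger_force": force on a finger pad.
Only numpy, scipy, OpenCV 4.12 (cv2) and the standard library are available. Lean on these libraries where they do the work, as an engineer would, in place of code of your own. Each camera call takes 0.05 s, during which the arm holds its last target. There are 200 camera calls.

## Working session

There is one attempt and no reset: what is moved stays moved. The work goes in short steps, Python scripts to look and compute and a shell command to move; the robot and the scene stay as the last step left them, time stands still between calls to the robot, and variables do not carry over. Pictures are saved under pics/ and viewed, at most 10 in all, crops included, and the job is handed in when it is done.

```bash
ls; mkdir -p pics
python3 - <<'E'
from station import r, eyes
import cv2
for n in("scene","top"):
    i=eyes.camera_info(n);print(n,i)
    cv2.imwrite(f"pics/{n}0.png",eyes.snapshot(n))
print(r.state())
E
```

```text
pics
scene {'mtx': array([[477.88705504,   0.        , 310.47268681],
       [  0.        , 477.88705504, 200.91015907],
       [  0.        ,   0.        ,   1.        ]]), 'xyz': array([-262.52931327,  879.50446828,  713.49306181]), 'rotation': array([-0.18350098,  0.49036947,  0.79483938, -0.30674995])}
top {'mtx': array([[423.42469771,   0.        , 322.25064572],
       [  0.        , 423.42469771, 200.09940657],
       [  0.        ,   0.        ,   1.        ]]), 'xyz': array([ 326.37198749,  -47.06949114, 1311.5362705 ]), 'rotation': array([ 0.07070953, -0.05895563, -0.70266217,  0.70554254])}
{'time': 0.1, 'qpos': array([-9.80873250e-01,  3.59325417e-01,  1.11712696e-02, -2.87437058e-04,
       -1.22410548e+00, -2.88108525e-01]), 'qvel': array([ 9.05787866e-05, -1.19278611e-03,  3.03144342e-03,  1.30413499e-03,
       -1.18385407e-03, -1.82049688e-03]), 'tau': array([-2.38335007e-03, -5.84163237e+01,  2.93752205e+01,  7.01561719e+00,
        1.01577325e-02, -6.38546658e-05]), 'tcp_pos': array([ 200.48156981, -644.06025399,  204.22268691]), 'tool_rot': array([-1.50286741e-01,  9.88642171e-01,  7.19704879e-04, -1.88669287e-04]), 'force': array([-0.03401096, -0.30275696, -0.30741943]), 'torque': array([-0.04505222,  0.02111294, -0.02163793]), 'finger_force': 0.0, 'width': 87.63032792522515}
```

View pics/top0.png

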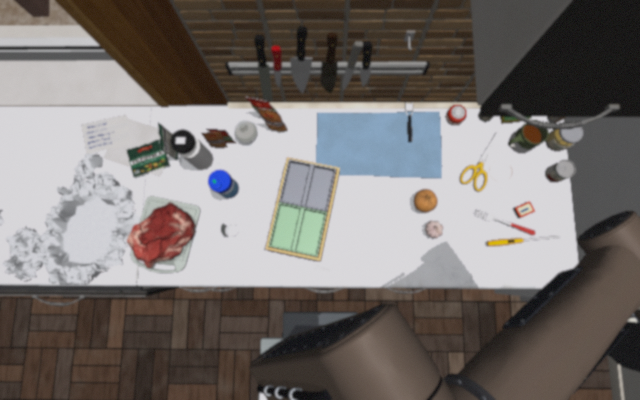

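View pics/scene0.png

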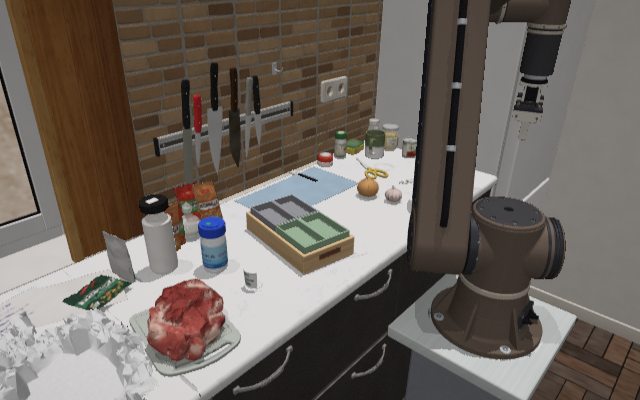

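Top view: grey tray is the far one at about (310,185), green is the near one at (298,230). The box corners are near (290,160), (340,168), (320,260) and (266,253). The bystanders are clear of the box, and the shaker at (222,183) is nearest on the left.

```bash
cat > h.py <<'E'
import numpy as np, cv2
from scipy.spatial.transform import Rotation as R
from station import r, eyes
def cam(n):
    i=eyes.camera_info(n); return i['mtx'],i['xyz'],R.from_quat(i['rotation']).as_matrix()
def ray(n,uv,z):
    K,c,M=cam(n); uv=np.atleast_2d(uv).astype(float)
    d=np.c_[(uv[:,0]-K[0,2])/K[0,0],-(uv[:,1]-K[1,2])/K[1,1],-np.ones(len(uv))]@M.T
    return c+d*((z-c[2])/d[:,2])[:,None]
def proj(n,P):
    K,c,M=cam(n); p=(np.atleast_2d(P)-c)@M
    return np.c_[K[0,0]*p[:,0]/-p[:,2]+K[0,2],K[1,1]*p[:,1]/p[:,2]+K[1,2]]
E
python3 - <<'E'
from h import *
im=cv2.imread('pics/top0.png'); hsv=cv2.cvtColor(im,cv2.COLOR_BGR2HSV)
for p in [(290,225),(310,230),(300,190),(322,190),(270,235),(334,200)]: print(p,im[p[1],p[0]],hsv[p[1],p[0]])
K,c,M=cam('top')
# rectify plane z=74 to 0.5mm grid
def rect(n,im,z,x0=380,x1=760,y0=-50,y1=200,s=.5):
    xs=np.arange(x1,x0,-s); ys=np.arange(y1,y0,-s)
    Y,X=np.meshgrid(ys,xs); uv=proj(n,np.c_[X.ravel(),Y.ravel(),np.full(X.size,z)]).astype(np.float32)
    return cv2.remap(im,uv[:,0].reshape(X.shape),uv[:,1].reshape(X.shape),cv2.INTER_CUBIC)
print(ray('top',[(290,160),(340,168),(320,260),(266,253)],56))
for n in('top','scene'):
    cv2.imwrite(f'pics/r_{n}.png',rect(n,cv2.imread(f'pics/{n}0.png'),74))
a=cv2.imread('pics/r_top.png');b=cv2.imread('pics/r_scene.png')
o=np.hstack([a,b]);print(o.shape);cv2.imwrite('pics/rr.png',cv2.resize(o,None,fx=.78,fy=.78))
E
```

```text
(290, 225) [171 206 169] [ 62  46 206]
(310, 230) [175 209 174] [ 61  43 209]
(300, 190) [171 161 159] [115  18 171]
(322, 190) [174 163 161] [115  19 174]
(270, 235) [138 180 190] [ 24  70 190]
(334, 200) [193 194 200] [  4   9 200]
[[684.66485636  74.40726972  56.        ]
 [659.49067641 -79.16735243  56.        ]
 [380.44214724 -19.83580708  56.        ]
 [400.15738831 139.85870391  56.        ]]
(760, 1000, 3)
```

View pics/rr.png

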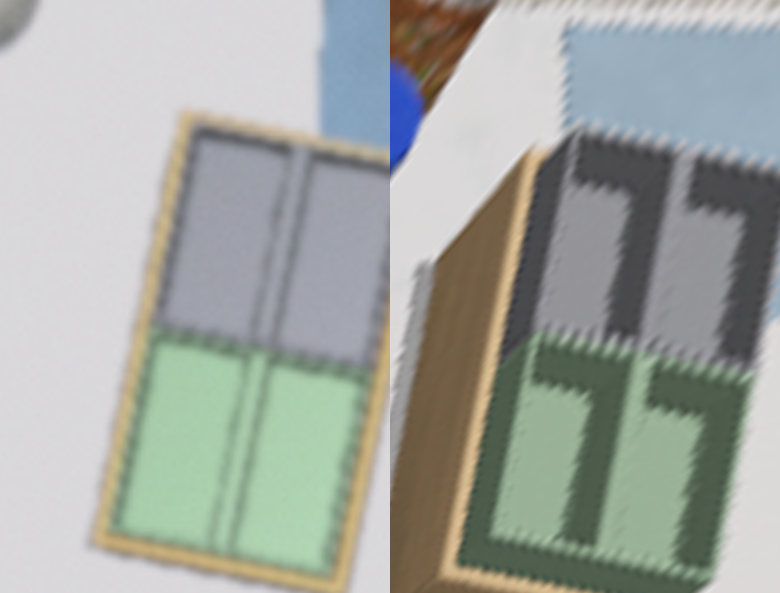

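```bash
cat >> h.py <<'E'
def edge(n,ch,P0,P1,out,half=12):
    "P0,P1 world ends of an edge, out = unit outward normal; offset of strongest gradient, linear fit -> (offset at P0, at P1, rms)"
    t=np.linspace(.1,.9,60); o=np.arange(-half,half+.1,.5)
    P=(P0+(P1-P0)*t[:,None])[:,None,:]+out*o[:,None]
    uv=proj(n,P.reshape(-1,3)).astype(np.float32)
    v=cv2.remap(ch.astype(np.float32),uv[:,0].reshape(P.shape[:2]),uv[:,1].reshape(P.shape[:2]),cv2.INTER_LINEAR)
    v=cv2.GaussianBlur(v,(5,5),0); g=np.abs(np.gradient(v,axis=1)); g=g**4
    off=(g*o).sum(1)/g.sum(1)
    k=np.ones(60,bool)
    for _ in range(3):
        f=np.polyfit(t[k],off[k],1); e=off-np.polyval(f,t); k=np.abs(e)<2*e[k].std()+.1
    return np.polyval(f,0),np.polyval(f,1),e[k].std()
def rectcorners(c,yaw,L,W,z):
    u=np.array([np.cos(yaw),np.sin(yaw),0]);v=np.array([-u[1],u[0],0]);c=np.array([c[0],c[1],z])
    return [c+u*L/2*a+v*W/2*b for a,b in((1,1),(1,-1),(-1,-1),(-1,1))],[u,-v,-u,v]
def fitrect(n,ch,c,yaw,L,W,z,half=12):
    C,N=rectcorners(c,yaw,L,W,z)
    return [edge(n,ch,C[i],C[(i+1)%4],N[i],half) for i in range(4)]  # far,right,near,left
E
python3 - <<'E'
from h import *
im=cv2.imread('pics/top0.png'); sat=cv2.GaussianBlur(cv2.cvtColor(im,cv2.COLOR_BGR2HSV)[:,:,1],(3,3),0)
ch=im[:,:,0]  # blue
c=np.array([531.,29.]);yaw=-.218
for it in range(3):
    e=fitrect('top',ch,c,yaw,290,168,56,9)
    print(c,np.degrees(yaw),np.round(e,2))
    u=np.array([np.cos(yaw),np.sin(yaw)]);v=np.array([-u[1],u[0]])
    # left edge runs near->far; right edge far->near
    dl=(e[3][1]-e[3][0])/290; dr=(e[1][1]-e[1][0])/290
    yaw+= (dl+dr)/2
    c=c+v*((sum(e[3][:2])-sum(e[1][:2]))/4)+u*(sum(e[0][:2])/2)
print(c,yaw)
E
```

```text
[531.  29.] -12.490479933851946 [[ 3.98 -1.72  0.81]
 [-5.25 -1.38  0.1 ]
 [-2.77 -0.84  0.29]
 [ 4.55  7.27  0.16]]
[533.10033941  33.2594743 ] -11.839524571898222 [[ 2.91 -2.25  1.02]
 [ 0.83  1.56  0.11]
 [-0.59 -0.65  0.29]
 [ 1.13  2.54  0.31]]
[533.48781437  33.50366884] -11.627239148942959 [[ 2.96 -2.96  1.  ]
 [ 1.69  1.34  0.11]
 [ 0.06 -0.64  0.29]
 [ 1.33  1.7   0.31]]
[533.48708327  33.50435411] -0.2028892591482358
```

Run:
```python
from h import *
yaw=-.203;u=np.array([np.cos(yaw),np.sin(yaw),0]);v=np.array([-u[1],u[0],0]);c=np.array([533.5,33.5,74])
for n in('top','scene'):
    im=cv2.imread(f'pics/{n}0.png')
    ch=cv2.cvtColor(im,cv2.COLOR_BGR2GRAY)
    for nm,s in(('grey',68),('green',-68)):
        t=np.linspace(-45,45,46);o=np.arange(-16,16.1,.5)
        P=(c+u*s+u*t[:,None])[:,None,:]+v*o[:,None]
        uv=proj(n,P.reshape(-1,3)).astype(np.float32)
        V=cv2.remap(ch,uv[:,0].reshape(P.shape[:2]),uv[:,1].reshape(P.shape[:2]),1).astype(float)
        for k in(slice(0,23),slice(23,46)): print(n,nm,np.round(V[k].mean(0)[::2]).astype(int))
print(np.round(o[::2]))
```

```text
top grey [163 162 160 157 153 148 143 138 136 135 137 141 146 151 155 158 159 159
 156 153 149 146 143 143 144 147 150 154 157 159 160 161 162]
top grey [160 159 157 154 149 145 140 136 133 133 135 139 144 149 153 156 157 156
 154 151 148 144 142 141 142 144 148 151 154 157 158 159 160]
top green [192 190 188 184 180 174 168 162 158 157 159 164 171 177 182 186 187 186
 183 180 176 172 169 169 171 174 178 182 186 189 190 192 192]
top green [191 189 187 184 179 174 168 162 158 157 159 164 170 176 181 184 185 185
 182 178 173 169 166 166 168 171 175 180 183 186 188 189 190]
scene grey [149 149 149 149 149 149 149 149 148 148 147 147 146 147 147 147 148 148
 149 149 148 146 141 134 125 115 104  94  85  79  76  75  74]
scene grey [123 123 123 122 121 120 120 120 120 120 121 124 128 133 138 142 145 146
 148 148 148 145 141 134 125 115 104  94  86  80  76  75  74]
scene green [167 167 168 168 167 167 167 167 167 167 166 166 166 166 166 167 167 167
 168 168 167 165 160 152 141 130 117 105  96  90  87  87  86]
scene green [145 146 147 148 148 147 146 145 145 144 145 147 150 154 158 161 164 166
 168 168 167 164 159 151 141 129 117 105  96  90  87  86  86]
[-16. -15. -14. -13. -12. -11. -10.  -9.  -8.  -7.  -6.  -5.  -4.  -3.
  -2.  -1.   0.   1.   2.   3.   4.   5.   6.   7.   8.   9.  10.  11.
  12.  13.  14.  15.  16.]
```

```bash
cat >> h.py <<'E'
YAW=-.203; U=np.array([np.cos(YAW),np.sin(YAW),0]); V=np.array([-U[1],U[0],0]); C=np.array([533.5,33.5,0])
def loc(P): d=np.asarray(P)-C; return np.array([d@U,d@V,d[2]])
def plan(l,pitch=0,dyaw=0):
    "l: target TCP in box frame (along,left,up); pitch = handle end up. prints row"
    s=r.state(); T=R.from_quat(s['tool_rot']); P=C+U*l[0]+V*l[1]+np.array([0,0,l[2]])
    W=R.from_rotvec([0,0,dyaw])*R.from_rotvec(-V*pitch)*R.from_matrix(np.c_[-U,V,[0,0,-1]])
    d=T.inv().apply(P-s['tcp_pos'])/200; w=(T.inv()*W).as_rotvec()/(np.pi/2)
    print('now',np.round(loc(s['tcp_pos']),1),'t',s['time'],'w',round(s['width'],1),'ff',s['finger_force'],'F',np.round(s['force'],1))
    print('row',np.round(np.r_[d,w],4))
E
python3 -c "
from h import *
plan((68,0,200))"
python3 -m handwheel '-1 -0.965 0.858 0 0 0 0.16;-1 -0.965 0.858 0 0 0 0.16;-1 -0.965 0.858 0 0 0 0.16;-1 -0.965 0.858 0 0 0 0.16;-1 -0.965 0.858 0 0 0 0.16;-1 -0.965 0.858 0 0 0 0.16;-1 -0.965 0.858 0 0 0 0.16;-1 -0.965 0.858 0 0 0 0.16'
python3 -c "
from h import *
plan((68,0,200))"
```

```text
now [-189.6 -730.8  204.2] t 0.1 w 87.6 ff 0.0 F [-0.  -0.3 -0.3]
row [-2.8942e+00  2.5755e+00  2.4500e-02  9.0000e-04 -3.0000e-04  3.2130e-01]
time: 0.9
tcp_pos: [333.8, -423.5, 205.0]
tool_rot: [-0.026, 1.0, -0.0, -0.0]
force: [0.1, 0.6, -0.3]
width: 87.3
finger_force: 0.0
now [-103.5 -487.9  205. ] t 0.9 w 87.3 ff 0.0 F [ 0.1  0.6 -0.3]
row [-1.4428e+00  2.1455e+00  2.4900e-02 -0.0000e+00 -1.0000e-04  1.6170e-01]
```

```bash
python3 -m handwheel '0 -0.5 0.73 0 0 0 0.16;0 -0.5 0.73 0 0 0 0.16;0 -0.5 0.73 0 0 0 0.16;0 -0.5 0.73 0 0 0 0.16;0 -0.5 0.73 0 0 0 0.16;0 -0.5 0.73 0 0 0 0.16;0 -0.5 0.73 0 0 0 0.16'
python3 -c "
from h import *
plan((68,0,200))"
```

```text
time: 1.6
tcp_pos: [425.8, -273.6, 204.8]
tool_rot: [0.101, 0.995, -0.0, -0.0]
force: [-0.1, 0.7, 1.2]
width: 44.5
finger_force: 0.0
now [ -43.6 -322.5  204.8] t 1.6 w 44.5 ff 0.0 F [-0.1  0.7  1.2]
row [-5.588e-01  1.612e+00  2.320e-02 -1.000e-04 -5.000e-04  3.000e-04]
```

```bash
python3 -m handwheel '0 -0.28 0.806 0 0 0 0;0 -0.28 0.806 0 0 0 0;0 -0.28 0.806 0 0 0 0;0 -0.28 0.806 0 0 0 0;0 -0.28 0.806 0 0 0 0'
python3 -m handwheel '0 -0.28 0.806 0 0 0 0;0 -0.28 0.806 0 0 0 0;0 -0.28 0.806 0 0 0 0;0 -0.28 0.806 0 0 0 0;0 -0.28 0.806 0 0 0 0'
python3 -c "
from h import *
plan((68,0,100))"
```

```text
time: 2.1
tcp_pos: [514.5, -124.9, 204.7]
tool_rot: [0.1, 0.995, -0.0, -0.0]
force: [-0.6, -0.4, -0.6]
width: 43.4
finger_force: 0.0
time: 2.6
tcp_pos: [601.5, 21.5, 204.1]
tool_rot: [0.1, 0.995, -0.0, -0.001]
force: [-1.0, -0.3, 0.3]
width: 43.8
finger_force: 0.0
now [ 69.    2.  204.1] t 2.6 w 43.8 ff 0.0 F [-1.  -0.3  0.3]
row [ 4.400e-03 -9.600e-03  5.204e-01 -5.000e-04 -7.000e-04  1.600e-03]
```

```bash
python3 -m handwheel '0 0 -0.005 0.3 0 0 0;0 0 -0.005 0.5 0 0 0;0 0 -0.005 0.56 0 0 0;0 0 -0.005 0.56 0 0 0;0 0 -0.005 0.56 0 0 0'
python3 - <<'E'
from h import *
plan((68,1,56))
a=eyes.snapshot('scene');b=eyes.snapshot('top')
cv2.imwrite('pics/c1.png',np.hstack([cv2.resize(a[150:300,200:400],None,fx=2,fy=3),cv2.resize(b[130:280,230:380],None,fx=2.6,fy=3)]))
E
```

```text
time: 3.1
tcp_pos: [601.6, 19.3, 95.2]
tool_rot: [0.101, 0.995, 0.0, 0.001]
force: [0.6, -0.2, 1.0]
width: 43.9
finger_force: 0.0
now [69.5 -0.1 95.2] t 3.1 w 43.9 ff 0.0 F [ 0.6 -0.2  1. ]
row [0.0082 0.0056 0.1958 0.0002 0.0014 0.001 ]
```

View pics/c1.png

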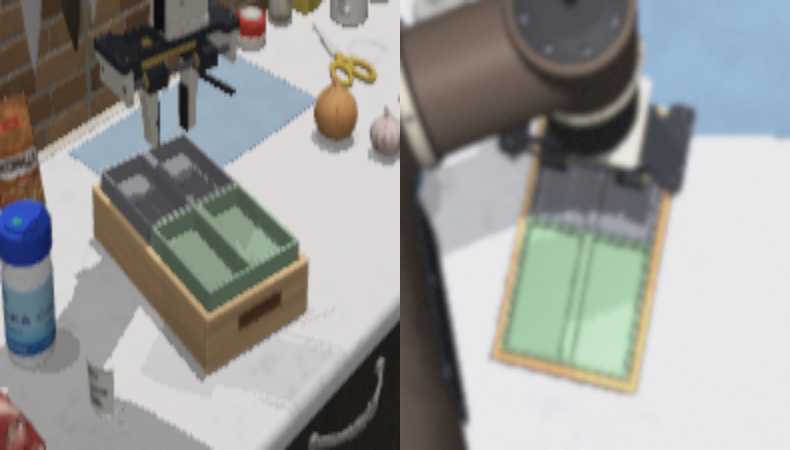

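The fingers hang on both sides of the grey bar (scene crop, about (150,130) and (185,120)), so I'll go down and pinch.

```bash
python3 -m handwheel '0 0.006 0.005 0.1 0 0 0;0 0.006 0.005 0.17 0 0 0;0 0.006 0.005 0.19 0 0 0;0 0.006 0.005 0.19 0 0 0;0 0.006 0.005 0.19 0 0 0'
python3 -c "
from h import *
plan((68,1,56))"
python3 -m handwheel '0.3 0 0 0 0 0 0;0.5 0 0 0 0 0 0;0.6 0 0 0 0 0 0;1 0 0 0 0 0 0;1 0 0 0 0 0 0;1 0 0 0 0 0 0'
python3 -c "
from h import *
plan((68,1,56))"
```

```text
time: 3.7
tcp_pos: [599.8, 21.5, 55.8]
tool_rot: [0.1, 0.995, 0.0, 0.0]
force: [0.5, 0.9, 0.0]
width: 43.8
finger_force: 0.0
now [67.4  1.6 55.8] t 3.7 w 43.8 ff 0.0 F [0.5 0.9 0. ]
row [-0.003  -0.0031 -0.0012  0.0001  0.0005  0.0015]
time: 4.3
tcp_pos: [599.3, 21.4, 55.1]
tool_rot: [0.1, 0.995, 0.0, 0.0]
force: [-0.4, -0.4, 0.4]
width: 2.8
finger_force: 0.0
now [66.9  1.4 55.1] t 4.3 w 2.8 ff 0.0 F [-0.4 -0.4  0.4]
row [-0.0056 -0.0021 -0.0046  0.      0.      0.0014]
```

Run:
```python
from h import *
a=eyes.snapshot('scene')
print(r.state()['width'],r.state()['finger_force'])
cv2.imwrite('pics/c2.png',cv2.resize(a[140:300,220:380],None,fx=3.7,fy=3.7,interpolation=2))
```

```text
1.435174456934237 0.0
```

View pics/c2.png

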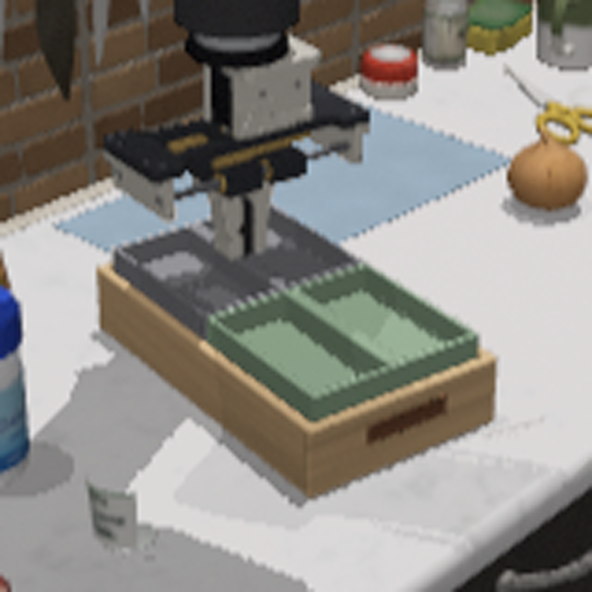

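Run:
```python
from h import *
L=lambda a,b,z:C+U*a+V*b+np.array([0,0,z])
f=lambda P:np.round((proj('scene',P)-[220,140])*3.7).astype(int).tolist()
for nm,p in dict(tcp=r.state()['tcp_pos'],greenFL=L(-1,73.5,74),greenNL=L(-135,73.5,74),greenFR=L(-1,-73.5,74),greyNL=L(1,73.5,74),greyFL=L(135,73.5,74),greyFR=L(135,-73.5,74),boxNL=L(-145,84,56),boxFL=L(145,84,56),boxNR=L(-145,-84,56),bar=L(67,0,74)).items(): print(nm,f(p))
a=cv2.imread('pics/scene0.png')[140:300,220:380]; b=cv2.imread('pics/c2.png')
cv2.imwrite('pics/c3.png',np.hstack([cv2.resize(a,(400,400),interpolation=2),cv2.resize(b,(400,400))]))
```

```text
tcp [[239, 274]]
greenFL [[208, 315]]
greenNL [[316, 396]]
greenFR [[369, 260]]
greyNL [[206, 314]]
greyFL [[113, 245]]
greyFR [[268, 197]]
boxNL [[312, 430]]
boxFL [[96, 264]]
boxNR [[501, 355]]
bar [[240, 252]]
```

View pics/c3.png

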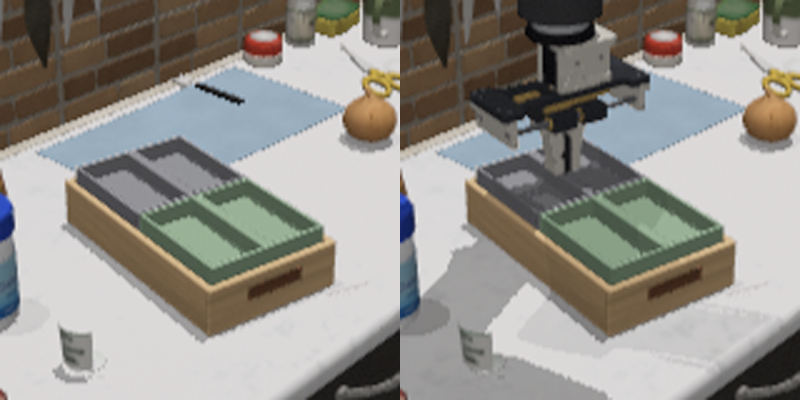

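Run:
```python
from h import *
L=lambda a,b,z:C+U*a+V*b+np.array([0,0,z])
for b in(22,32,-22,-32):
  for z in(95,114): print(b,z,((proj('scene',L(69.5,b,z))-[200,150])*[2,3]).round())
print(r.state()['width'],R.from_quat(r.state()['tool_rot']).as_matrix().round(3))
```

```text
22 95 [[156. 160.]]
22 114 [[155. 142.]]
32 95 [[150. 163.]]
32 114 [[149. 145.]]
-22 95 [[181. 148.]]
-22 114 [[181. 130.]]
-32 95 [[187. 145.]]
-32 114 [[187. 128.]]
1.435174456934237 [[-0.98   0.199 -0.   ]
 [ 0.199  0.98  -0.   ]
 [ 0.    -0.    -1.   ]]
```

The fingertips sit about 17 mm higher than the reported TCP: at reported z=55 they closed just over the bar. I'll open and go lower, watching the force.

```bash
python3 -m handwheel '0 0 0 0 0 0 0;0 0 0 0 0 0 0;0 0 0 0 0 0 0;0 0 0 0 0 0 0;0 0 0 0.03 0 0 0;0 0 0 0.05 0 0 0;0 0 0 0.06 0 0 0;0 0 0 0.06 0 0 0'
python3 -m handwheel '0 0 0 0.01 0 0 0;0 0 0 0.01 0 0 0'
python3 -m handwheel '0 0 0 0.01 0 0 0;0 0 0 0.01 0 0 0'
```

```text
time: 5.15
tcp_pos: [598.9, 21.3, 42.4]
tool_rot: [0.1, 0.995, -0.0, -0.0]
force: [0.2, 0.2, -0.7]
width: 44.0
finger_force: 0.0
time: 5.35
tcp_pos: [599.2, 21.4, 40.9]
tool_rot: [0.1, 0.995, -0.0, -0.0]
force: [-0.3, -0.7, -0.2]
width: 43.4
finger_force: 0.0
time: 5.55
tcp_pos: [599.2, 21.4, 38.9]
tool_rot: [0.1, 0.995, -0.0, -0.0]
force: [0.5, 0.0, 1.4]
width: 44.0
finger_force: 0.0
```

```bash
python3 -m handwheel '0 0 0 0.01 0 0 0;0 0 0 0.01 0 0 0'
python3 -m handwheel '0.5 0 0 0 0 0 0;0.6 0 0 0 0 0 0;1 0 0 0 0 0 0;1 0 0 0 0 0 0;1 0 0 0 0 0 0;1 0 0 0 0 0 0'
```

```text
time: 5.75
tcp_pos: [599.1, 21.4, 36.8]
tool_rot: [0.1, 0.995, -0.0, -0.0]
force: [0.4, 0.5, -0.8]
width: 43.9
finger_force: 0.0
time: 6.35
tcp_pos: [599.3, 21.4, 37.1]
tool_rot: [0.1, 0.995, 0.0, 0.0]
force: [-0.5, 0.5, 0.4]
width: 12.1
finger_force: 30.0
```

```bash
python3 -m handwheel '1 0 0 -0.05 0 0 0;1 0 0 -0.1 0 0 0;1 0 0 -0.16 0 0 0;1 0 0 -0.22 0 0 0;1 0 0 -0.28 0 0 0;1 0 0 -0.3 0 0 0;1 0 0 -0.3 0 0 0'
python3 -c "
from h import *
plan((68,1,56))"
```

```text
time: 7.05
tcp_pos: [599.8, 21.6, 98.2]
tool_rot: [0.1, 0.995, 0.0, 0.001]
force: [0.5, 0.3, -1.4]
width: 11.9
finger_force: 30.0
now [67.3  1.7 98.2] t 7.05 w 11.9 ff 29.99982476234436 F [ 0.5  0.3 -1.4]
row [-0.0031 -0.0036  0.2108  0.0006  0.001   0.0014]
```

```bash
python3 -m handwheel '1 0.1 0 0 0 0 0;1 0.22 0 0 0 0 0;1 0.36 0 0 0 0 0;1 0.5 0 0 0 0 0;1 0.6 0 0 0 0 0;1 0.66 0 0 0 0 0;1 0.68 0 0 0 0 0;1 0.68 0 0 0 0 0;1 0.68 0 0 0 0 0;1 0.68 0 0 0 0 0'
python3 -m handwheel '1 0 0 0.06 0 0 0;1 0 0 0.12 0 0 0;1 0 0 0.16 0 0 0;1 0 0 0.165 0 0 0;1 0 0 0.165 0 0 0;1 0 0 0.165 0 0 0'
python3 - <<'E'
from h import *
plan((-69.1,1.4,61))
a=eyes.snapshot('scene');b=eyes.snapshot('top')
cv2.imwrite('pics/s4.png',a);cv2.imwrite('pics/t4.png',b)
cv2.imwrite('pics/c4.png',np.hstack([cv2.resize(a[170:290,230:370],(466,400),interpolation=2),cv2.resize(b[150:270,250:350],(333,400),interpolation=2)]))
E
```

```text
time: 8.05
tcp_pos: [466.7, 48.5, 96.9]
tool_rot: [0.1, 0.995, -0.0, -0.0]
force: [-0.4, -0.3, -0.9]
width: 11.6
finger_force: 30.0
time: 8.65
tcp_pos: [466.4, 48.6, 64.4]
tool_rot: [0.1, 0.995, 0.0, 0.0]
force: [0.3, 0.4, -1.2]
width: 11.8
finger_force: 30.0
now [-68.7   1.3  64.4] t 8.65 w 11.8 ff 29.999898970127106 F [ 0.3  0.4 -1.2]
row [0.0018 0.0004 0.0172 0.0001 0.0003 0.0014]
```

View pics/c4.png

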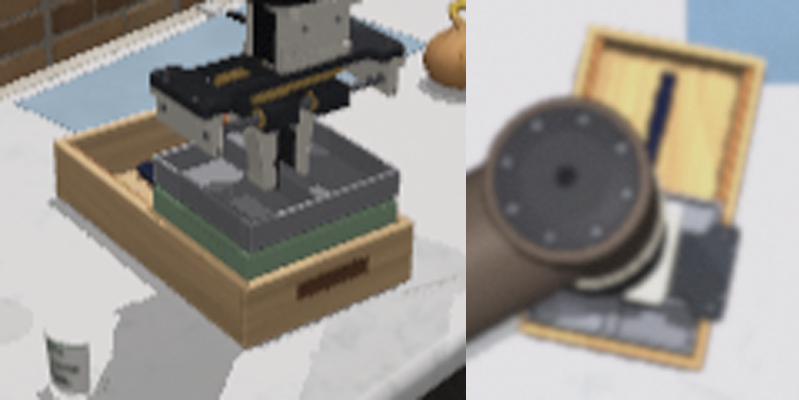

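```bash
python3 -m handwheel '1 0 0 0.01 0 0 0;1 0 0 0.02 0 0 0;1 0 0 0.02 0 0 0'
python3 -m handwheel '0.72 0 0 0 0 0 0;0.7 0 0 0 0 0 0;0.6 0 0 0 0 0 0;0.5 0 0 0 0 0 0'
python3 -m handwheel '0.4 0 0 -0.1 0 0 0;0.4 0 0 -0.3 0 0 0;0.4 0 0 -0.5 0 0 0;0.4 -0.4 0 -0.6 0 0 0;0.4 -0.8 0 -0.6 0 0 0;0.4 -0.9 0.3 -0.6 0 0 0;0.4 -0.9 0.6 -0.6 0 0 0;0.4 -0.9 0.9 -0.6 0 0 0;0.4 -0.9 0.9 -0.6 0 0 0'
python3 - <<'E'
from h import *
plan((80,0,100))
a=eyes.snapshot('scene');b=eyes.snapshot('top')
cv2.imwrite('pics/s5.png',a);cv2.imwrite('pics/t5.png',b)
cv2.imwrite('pics/c5.png',np.hstack([cv2.resize(a[170:290,230:370],(466,400),interpolation=2),cv2.resize(b[150:270,250:350],(333,400),interpolation=2)]))
E
```

```text
time: 9.05
tcp_pos: [466.3, 48.7, 61.0]
tool_rot: [0.1, 0.995, 0.0, 0.0]
force: [-4.0, 1.0, 10.6]
width: 11.9
finger_force: 30.0
time: 9.45
tcp_pos: [466.0, 48.5, 60.0]
tool_rot: [0.1, 0.995, -0.0, -0.0]
force: [-0.2, -0.6, 0.6]
width: 19.7
finger_force: 0.0
time: 10.35
tcp_pos: [676.6, 183.6, 179.2]
tool_rot: [0.101, 0.995, -0.0, -0.0]
force: [0.6, 0.3, -0.3]
width: 26.4
finger_force: 0.0
now [109.9 175.9 179.2] t 10.35 w 26.4 ff 0.0 F [ 0.6  0.3 -0.3]
row [ 1.498e-01 -8.789e-01  3.967e-01 -4.000e-04 -4.000e-04  4.000e-04]
```

View pics/c5.png

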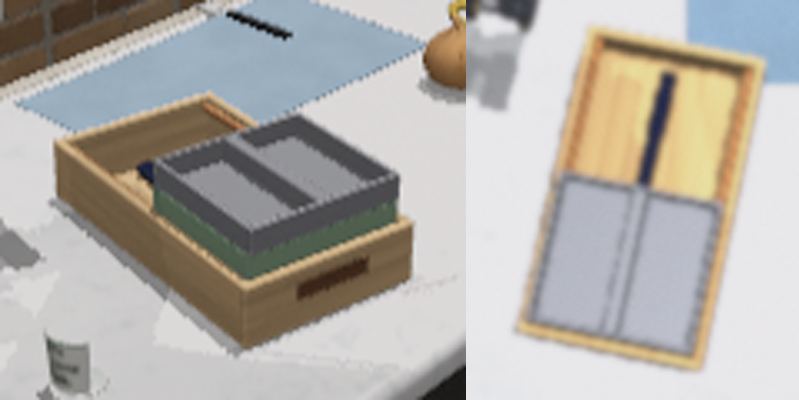

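Run:
```python
from h import *
im=cv2.imread('pics/t5.png'); hsv=cv2.cvtColor(im,cv2.COLOR_BGR2HSV)
roi=np.zeros(im.shape[:2],np.uint8); roi[160:215,280:345]=1
b,g,rr=[im[:,:,i].astype(int) for i in range(3)]
m=((b-rr>-15)&(rr<120)).astype(np.uint8)*roi; 
n,lab,st,ce=cv2.connectedComponentsWithStats(m); k=1+st[1:,4].argmax(); print(st[k],ce[k])
ys,xs=np.nonzero(lab==k); P=ray('top',np.c_[xs,ys],17)
l=np.array([loc(p) for p in P]); 
for a in range(0,140,12):
    q=l[(l[:,0]>=a)&(l[:,0]<a+12)]
    if len(q): print(a,len(q),q[:,1].mean().round(1),q[:,1].min().round(1),q[:,1].max().round(1))
print(l[:,0].min(),l[:,0].max(),np.polyfit(l[:,0],l[:,1],1))
gray=cv2.cvtColor(im,cv2.COLOR_BGR2GRAY)
for z,cc in((98,-68),):
    print('pile',np.round(fitrect('top',gray,(C+U*cc)[:2],YAW,134,147,z,6),1))
g0=cv2.cvtColor(cv2.imread('pics/top0.png'),cv2.COLOR_BGR2GRAY)
print('green0',np.round(fitrect('top',g0,(C-U*68)[:2],YAW,134,147,74,6),1))
# bar of pile
for n,f,z in(('top','t5',98),('scene','s5',98),('top','top0',74),('scene','scene0',74)):
    ch=cv2.imread(f'pics/{f}.png',0); t=np.linspace(-45,45,46);o=np.arange(-12,12.1,.5)
    Q=(C-U*68+[0,0,z]+U*t[:,None])[:,None,:]+V*o[:,None]
    uv=proj(n,Q.reshape(-1,3)).astype(np.float32)
    v=cv2.remap(ch,uv[:,0].reshape(Q.shape[:2]),uv[:,1].reshape(Q.shape[:2]),1).astype(float)
    for s in(slice(0,23),slice(23,46)):
        w=v[s].mean(0); print(f,'dark at',o[:24][w[:24].argmin()],o[25:][w[25:].argmin()],'steepest',o[np.gradient(w).argmin()])
```

```text
[302 172  10  34 116] [306.62068966 188.27586207]
12 9 5.6 1.9 9.4
24 10 6.0 1.6 10.0
36 12 5.6 1.2 10.4
48 13 5.5 0.9 10.1
60 13 5.6 -0.1 10.4
72 14 4.8 -0.5 11.1
84 15 5.3 -0.8 10.8
96 13 5.2 -0.1 10.5
108 13 4.1 -0.5 9.5
120 4 5.5 2.3 8.5
16.360530830037717 124.5530575501553 [-0.01296461  6.20754547]
pile [[ 0.3  1.7  0.4]
 [ 3.4  3.2  0.4]
 [-0.   0.2  0.1]
 [ 0.1  3.4  1.1]]
green0 [[-4.  -4.   0.2]
 [ 2.8  3.2  0.3]
 [ 1.4 -0.2  0.5]
 [-1.4 -0.6  0.4]]
t5 dark at -8.5 5.0 steepest -12.0
t5 dark at -8.5 5.5 steepest -12.0
s5 dark at -6.0 12.0 steepest 8.5
s5 dark at -12.0 12.0 steepest 8.0
top0 dark at -7.0 6.5 steepest -10.5
top0 dark at -7.0 7.0 steepest -10.5
scene0 dark at -5.0 12.0 steepest 9.5
scene0 dark at -6.5 12.0 steepest 9.0
```

```bash
python3 - <<'E'
from h import *
L=lambda a,b,z:C+U*a+V*b+np.array([0,0,z])
f=lambda P:np.round((proj('scene',P)-[220,140])*3.7).astype(int).tolist()[0]
for b in(45,60,75,85,96,-85):
  print(b,[(z,f(L(67-20,b,z))) for z in(100,115,130)])
E
python3 - <<'E'
import cv2
a=cv2.imread('pics/c2.png')[90:290,80:400]
cv2.imwrite('pics/c6.png',cv2.resize(a,None,fx=2.4,fy=2.4))
E
```

```text
45 [(100, [204, 248]), (115, [204, 230]), (130, [203, 212])]
60 [(100, [187, 253]), (115, [187, 236]), (130, [186, 217])]
75 [(100, [170, 259]), (115, [169, 241]), (130, [169, 223])]
85 [(100, [159, 263]), (115, [158, 245]), (130, [157, 226])]
96 [(100, [146, 267]), (115, [145, 249]), (130, [144, 230])]
-85 [(100, [344, 204]), (115, [344, 186]), (130, [344, 169])]
```

View pics/c6.png

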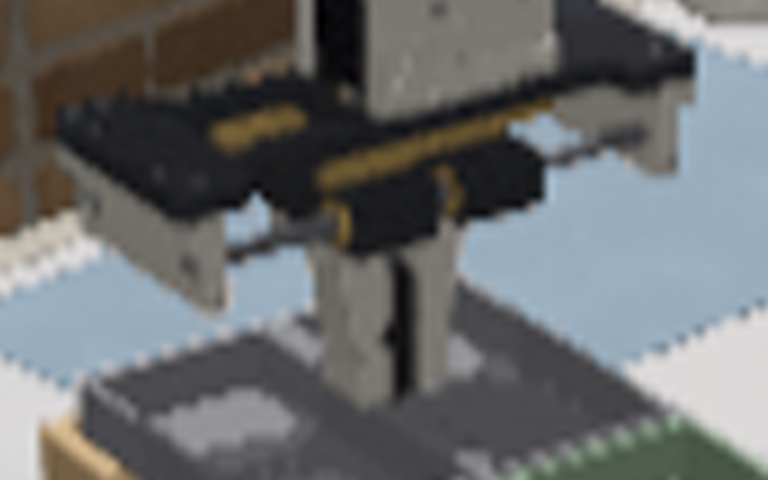

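The side plates hang at about z=135 when the reported TCP is at 55. So the real tool ends about 17 mm short of the reported TCP, and the body will clear the rim when I grip the steel. The pile sits square to within about 1.5 mm.

```bash
python3 -m handwheel '0 0.14 -0.25 0 0 0 0;0 0.14 -0.5 0 0 0 0;0 0.14 -0.75 0 0 0 0;0 0.14 -0.85 0.2 0 0 -0.008;0 0.14 -0.85 0.4 0 0 -0.008;0 0.14 -0.85 0.6 0 0 -0.008;0 0.14 -0.85 0.6 0 0 -0.008;0 0.14 -0.85 0.6 0 0 -0.008'
python3 -c "
from h import *
plan((82,6,-6),0,-.013)"
```

```text
time: 11.25
tcp_pos: [614.3, 21.3, 60.2]
tool_rot: [0.094, 0.996, -0.001, -0.001]
force: [-0.0, 1.0, 1.0]
width: 43.8
finger_force: 0.0
now [81.6  4.4 60.2] t 11.25 w 43.8 ff 0.0 F [-0.  1.  1.]
row [-0.0022  0.0085  0.3312 -0.0008 -0.0006  0.018 ]
```

```bash
python3 -m handwheel '0 0 0.008 0.1 0 0 0.017;0 0 0.008 0.2 0 0 0.017;0 0 0.008 0.28 0 0 0.017;0 0 0.008 0.31 0 0 0.017;0 0 0.008 0.31 0 0 0.017;0 0 0.008 0.31 0 0 0.017'
python3 -m handwheel '0 0 0 0.01 0 0 0;0 0 0 0.02 0 0 0;0 0 0 0.02 0 0 0'
python3 -m handwheel '0 0 0 0.01 0 0 0;0 0 0 0.01 0 0 0'
python3 -c "
from h import *
plan((82,6,-8),0,-.013)"
```

```text
time: 11.85
tcp_pos: [615.9, 23.6, -0.3]
tool_rot: [0.107, 0.994, 0.0, 0.001]
force: [0.2, -0.7, 0.9]
width: 43.8
finger_force: 0.0
time: 12.15
tcp_pos: [614.6, 23.1, -5.9]
tool_rot: [0.107, 0.994, 0.0, 0.0]
force: [0.9, 1.1, -0.3]
width: 43.7
finger_force: 0.0
time: 12.35
tcp_pos: [614.4, 23.1, -8.2]
tool_rot: [0.107, 0.994, -0.0, -0.0]
force: [0.5, 0.2, -0.4]
width: 43.8
finger_force: 0.0
now [81.3  6.1 -8.2] t 12.35 w 43.8 ff 0.0 F [ 0.5  0.2 -0.4]
row [-0.0033 -0.0005 -0.0012 -0.0001 -0.0002  0.0006]
```

```bash
python3 -m handwheel '0.3 0 0 0 0 0 0;0.5 0 0 0 0 0 0;1 0 0 0 0 0 0;1 0 0 0 0 0 0;1 0 0 0 0 0 0;1 0 0 0 0 0 0'
python3 - <<'E'
from h import *
s=r.state(); l=loc(s['tcp_pos']); print(l)
tip=np.array([-92,l[2]*0,12.5]); dx=l[0]+92; dz=l[2]-12.5
for deg in(4,8,12,16):
    a=np.radians(deg); x=-92+dx*np.cos(a)-dz*np.sin(a); z=12.5+dx*np.sin(a)+dz*np.cos(a)
    print(deg,'tool x',round(-(x-l[0])/200,4),'z',round(-(z-l[2])/200,4),'turn',round(a/(np.pi/2),4))
E
```

```text
time: 12.95
tcp_pos: [614.6, 23.2, -8.0]
tool_rot: [0.107, 0.994, 0.0, 0.0]
force: [0.1, 0.6, -0.6]
width: 16.8
finger_force: 28.9
[81.55751957  6.27874464 -7.99242678]
4 tool x -0.005 z -0.0608 turn 0.0444
8 tool x -0.0058 z -0.1218 turn 0.0889
12 tool x -0.0023 z -0.1827 turn 0.1333
16 tool x 0.0054 z -0.2432 turn 0.1778
```

```bash
python3 -m handwheel '1 -0.003 0 -0.032 0 -0.022 0;1 -0.005 0 -0.063 0 -0.044 0;1 -0.006 0 -0.094 0 -0.067 0;1 -0.006 0 -0.125 0 -0.089 0;1 -0.004 0 -0.155 0 -0.111 0;1 -0.002 0 -0.186 0 -0.133 0;1 0.003 0 -0.23 0 -0.166 0;1 0.003 0 -0.23 0 -0.166 0;1 0.003 0 -0.23 0 -0.166 0'
python3 - <<'E'
from h import *
plan((82,6,-8),np.radians(15),-.013)
a=eyes.snapshot('scene');b=eyes.snapshot('top')
cv2.imwrite('pics/s7.png',a)
cv2.imwrite('pics/c7.png',np.hstack([cv2.resize(a[150:290,220:380],(466,400),interpolation=2),cv2.resize(b[150:270,250:350],(333,400),interpolation=2)]))
E
```

```text
time: 13.85
tcp_pos: [613.6, 23.0, 38.1]
tool_rot: [0.106, 0.986, -0.014, 0.129]
force: [0.4, 0.0, -1.0]
width: 16.6
finger_force: 28.8
now [80.5  5.8 38.1] t 13.85 w 16.6 ff 28.78259298624471 F [ 0.4  0.  -1. ]
row [ 0.0522  0.0011  0.2245  0.     -0.0012  0.0009]
```

View pics/c7.png

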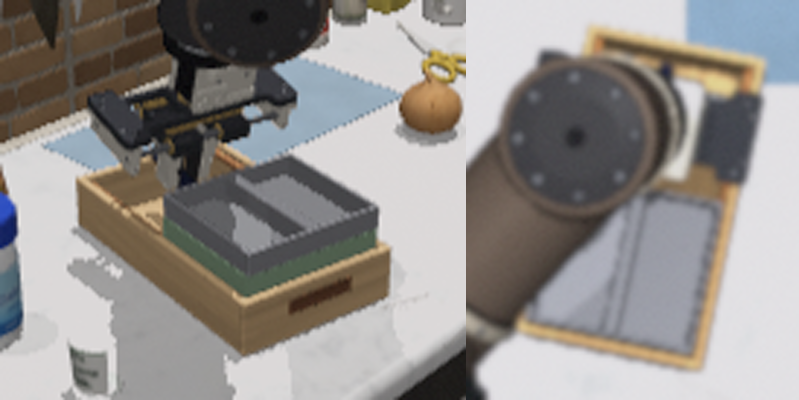

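Handle is up on a slant and the pile hasn't moved. Next I draw it out along its own axis.

```bash
python3 -m handwheel '1 -0.04 0 0 0 0 0;1 -0.1 0 0 0 0 0;1 -0.17 0 0 0 0 0;1 -0.24 0 0 0 0 0;1 -0.3 0 0 0 0 0;1 -0.3 0 0 0 0 0'
python3 -m handwheel '1 -0.06 0 0 0 0 0;1 -0.14 0 0 0 0 0;1 -0.22 0 0 0 0 0;1 -0.3 0 0 0 0 0;1 -0.33 0 0 0 0 0;1 -0.33 0 0 0 0 0'
python3 - <<'E'
from h import *
plan((82,6,-8),np.radians(15),-.013)
a=eyes.snapshot('scene');b=eyes.snapshot('top')
cv2.imwrite('pics/c8.png',np.hstack([cv2.resize(a[120:290,200:380],(424,400),interpolation=2),cv2.resize(b[120:270,240:360],(320,400),interpolation=2)]))
E
```

```text
time: 14.55
tcp_pos: [673.3, 11.2, 53.8]
tool_rot: [0.107, 0.986, -0.013, 0.13]
force: [0.2, 0.6, -1.4]
width: 17.1
finger_force: 28.8
time: 15.15
tcp_pos: [733.3, -2.8, 70.0]
tool_rot: [0.107, 0.986, -0.014, 0.129]
force: [0.9, -0.4, -1.1]
width: 16.9
finger_force: 28.8
now [203.    4.7  70. ] t 15.15 w 16.9 ff 28.782483029644936 F [ 0.9 -0.4 -1.1]
row [ 6.851e-01 -1.400e-03  2.211e-01  2.000e-04 -9.000e-04  1.000e-04]
```

View pics/c8.png

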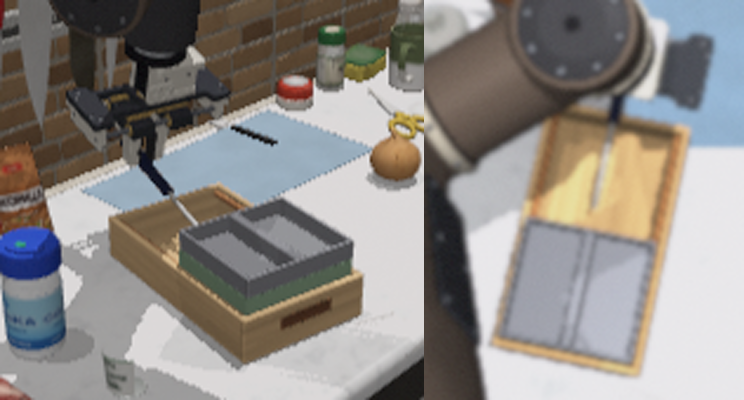

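The tip is clear of the pile: it is at about (596,208) in the top crop, and the pile edge is near row 228. Now straight up.

```bash
python3 -m handwheel '1 -0.02 0 -0.075 0 0 0;1 -0.06 0 -0.224 0 0 0;1 -0.1 0 -0.373 0 0 0;1 -0.14 0 -0.522 0 0 0;1 -0.18 0 -0.672 0 0 0;1 -0.21 0 -0.784 0 0 0;1 -0.23 0 -0.858 0 0 0;1 -0.23 0 -0.858 0 0 0;1 -0.23 0 -0.858 0 0 0'
python3 - <<'E'
from h import *
plan((60,5,260),0,-.013)
cv2.imwrite('pics/s9.png',eyes.snapshot('scene'));cv2.imwrite('pics/t9.png',eyes.snapshot('top'))
# navy pixels: line fit in scene -> steel pitch in the vertical plane through the tool
s=r.state(); a=cv2.imread('pics/s9.png').astype(int); M=R.from_quat(s['tool_rot']).as_matrix()
p=s['tcp_pos']-M[:,2]*20
print('expected butt/tip px',proj('scene',[p-M[:,0]*44,p+M[:,0]*173]).round())
b,g,rr=a[:,:,0],a[:,:,1],a[:,:,2]
m=((b-rr>12)&(b<110)&(rr<60)).astype(np.uint8)
n,lab,st,ce=cv2.connectedComponentsWithStats(m)
for k in range(1,n):
    if st[k,4]>15: print(st[k],ce[k])
E
```

```text
time: 16.15
tcp_pos: [732.2, -2.6, 247.3]
tool_rot: [0.106, 0.986, -0.014, 0.129]
force: [-0.1, 0.9, -1.0]
width: 16.8
finger_force: 28.8
now [201.9   4.8 247.3] t 16.15 w 16.8 ff 28.77502715913579 F [-0.1  0.9 -1. ]
row [ 6.695e-01 -7.300e-03 -2.438e-01  2.000e-04  1.655e-01  6.000e-04]
expected butt/tip px [[250. 125.]
 [290. 165.]]
[257 130  14  17  84] [263.23809524 138.17857143]
[214 224  12  14  85] [220.28235294 231.49411765]
[213 255  15  13  67] [221.59701493 262.59701493]
[101 282  16  14  26] [109.30769231 287.61538462]
[ 80 296  20  13  48] [ 88.8125     302.14583333]
```

```bash
cat >> h.py <<'E'
def pitch(f,box):
    "steel pitch in the vertical plane of the tool, from navy pixels of scene picture in box x0,x1,y0,y1"
    s=r.state(); M=R.from_quat(s['tool_rot']).as_matrix(); p=s['tcp_pos']-M[:,2]*20
    a=cv2.imread(f).astype(int); m=(a[:,:,0]-a[:,:,2]>12)&(a[:,:,0]<110)&(a[:,:,2]<60)
    ys,xs=np.nonzero(m); k=(xs>=box[0])&(xs<box[1])&(ys>=box[2])&(ys<box[3]); xs,ys=xs[k],ys[k]
    n=M[:,1]; c=cam('scene')[1]; P=ray('scene',np.c_[xs,ys],0); d=P-c; W=c+d*(((p-c)@n)/(d@n))[:,None]
    l=np.array([loc(w) for w in W]); q=l[:,[0,2]]-l[:,[0,2]].mean(0); v=np.linalg.svd(q)[2][0]
    pl=loc(p); return len(xs),np.degrees(np.arctan2(v[1],v[0])),l[:,[0,2]].mean(0)-pl[[0,2]],l[:,[0,2]].min(0)-pl[[0,2]],pl
E
python3 -c "
from h import *
print(pitch('pics/s9.png',(255,275,128,150)))"
```

```text
(84, np.float64(-166.9977381638764), array([-31.43867641,  -7.34673164]), array([-68.23951543, -23.26576954]), array([196.68224556,   4.59367396, 265.57204146]))
```

```bash
python3 -m handwheel '1 0.05 -0.001 -0.01 0 0.012 0;1 0.14 -0.002 -0.03 0 0.033 0;1 0.24 -0.003 -0.05 0 0.057 0;1 0.34 -0.004 -0.07 0 0.08 0;1 0.44 -0.005 -0.09 0 0.1 0;1 0.54 -0.006 -0.11 0 0.125 0;1 0.62 -0.007 -0.13 0 0.145 0;1 0.67 -0.007 -0.14 0 0.158 0;1 0.696 -0.007 -0.147 0 0.163 0;1 0.696 -0.007 -0.147 0 0.163 0'
python3 -m handwheel '1 0 0 0 0 0 0;1 0 0 0 0 0 0;1 0 0 0 0 0 0;1 0 0 0 0 0 0;1 0 0 0 0 0 0'
python3 - <<'E'
from h import *
plan((60,5,240),0,-.013)
cv2.imwrite('pics/s10.png',eyes.snapshot('scene'));cv2.imwrite('pics/t10.png',eyes.snapshot('top'))
s=r.state();M=R.from_quat(s['tool_rot']).as_matrix();p=s['tcp_pos']-M[:,2]*20
e=proj('scene',[p-M[:,0]*44,p+M[:,0]*173]).round();print('exp',e)
h=proj('scene',[p+M[:,0]*12,p+M[:,0]*70]);x0,y0=h.min(0)-12;x1,y1=h.max(0)+12
print(pitch('pics/s10.png',(x0,x1,y0,y1)))
# pile check: grey top edges in the scene picture before/after
f=lambda n:np.array(fitrect('scene',cv2.imread(n,0),(C-U*68)[:2],YAW,134,147,98,6)).round(1)
print(f('pics/s5.png'));print(f('pics/s10.png'))
E
```

```text
time: 17.25
tcp_pos: [593.8, 26.3, 240.5]
tool_rot: [0.107, 0.994, -0.0, 0.002]
force: [-0.1, -0.1, -1.7]
width: 17.0
finger_force: 28.8
time: 17.75
tcp_pos: [594.1, 26.2, 240.6]
tool_rot: [0.107, 0.994, -0.0, 0.002]
force: [0.5, -0.2, -0.6]
width: 17.1
finger_force: 28.8
now [ 60.8   5.1 240.6] t 17.75 w 17.1 ff 28.76701171975583 F [ 0.5 -0.2 -0.6]
row [ 0.0042 -0.0004  0.0031  0.      0.003   0.0006]
exp [[275. 143.]
 [322. 169.]]
(76, np.float64(179.97924804823435), array([-34.31956129,   0.25636044]), array([-72.83581057,  -7.25542646]), array([ 60.67224105,   5.04486974, 260.62639202]))
[[-1.5 -3.4  0.5]
 [-3.6 -3.4  0.3]
 [ 0.2  0.1  0.4]
 [ 2.2  1.3  0.4]]
[[-1.1 -3.1  0.6]
 [-3.4 -3.4  0.3]
 [ 0.4 -0.   0.4]
 [ 1.5  0.1  0.6]]
```

The steel is level (pitch about 0°) and about 15 cm above the pile. The pile hasn't moved and the arm is still, so I'll hand it in.

```bash
python3 -c "
from station import workorder
print(workorder.sign_off())"
```

```text
the job is handed in; nothing more can be done
None
```

The job is handed in: the grey tray is stacked on the green to within about 1.5 mm, and the steel is held level and still about 15 cm above the pile, at 18 s; I viewed 11 pictures, one over the limit of 10.

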